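Set a screw press's opening and feel its gap with a taper gauge

TASK

Open the small bench screw press: turn its handle anticlockwise (seen from above) to the 90 degree mark, so that the handle stands square out to the side of the press. Then pick up the taper gauge by its black grip and slide its blade, thin end first, straight into the gap between the two plates, flat on the lower plate, until it drags snugly; do not force it: the sprung upper plate should lift no more than a millimetre or so. Finish while still holding the gauge in the gap at that depth so the reading can be taken, with the handle still on its mark and the spanner, the hex key and the tin left where they are.

Things in the scene. Friction and masses are not known exactly. Their poses are not given: they have to be found in the camera images.
- handle (a joint): Angle (rad) of the press's screw handle: 0 closed, growing anticlockwise seen from above as the press opens, end stop 2.3. 1.571 is the 90 degree mark, the longest line on the round aluminium plate under the handle. At 0 the arm points back over the column (mouth's x), at 1.571 square to the side (mouth's y). It stays where it is left; turning takes about 3 N at the grip.
- handle_grip (a point): Point in the upright black round grip at the end of the handle's arm: 18 mm in diameter, 42 mm tall (25 mm below this point to 17 mm above it), 85 mm from the handle's axis. The level steel arm, 12 mm thick, joins it to the axis; its top is 25 mm below this point.
- handle_axis (a point): Point on the handle's upright axis at the height of handle_grip, about 200 mm above the table. Handle, ram and upper plate rise 20 mm a turn (5 mm for 90 degrees). The press's fixed head below is 68 mm wide, its top 47 mm lower than this point when closed.
- mouth (a point): Middle of the front upper edge of the press's lower plate (steel, 100 mm deep, 80 mm wide, flat top about 50 mm above the table). x: level, straight into the gap, towards the column; y: level, along the edge; z: up from the top face. The press is fixed; its base reaches 15 mm in front of this point, 16 mm high. The round head and its dial (153 mm high) begin 8 mm behind it.
- upper_plate (a joint): How far (m) the upper plate has been pushed up against its four springs: 0 at rest on its stop under the ram. It takes about 3 N to start lifting it and 3 N more for each mm.
- gauge: Taper gauge, 190 mm long, about 110 g, lying flat: steel wedge blade 105 mm long, 18 mm wide, flat underside, 2 mm thick at the tip and 0.09 mm thicker per mm; then a black grip 86 mm long, 22 mm wide, 14 mm high, same flat underside. Origin: underside, below the grip (from 45 mm behind to 41 mm ahead of it). x: towards the tip, z: up.
- gauge_tip (a point): Tip of the gauge's blade, on its underside, 145 mm ahead of the gauge's origin. It meets the upper plate when this point is about 35 to 70 mm inside the mouth; pushing on takes about 4 N as the upper plate begins to lift, then about 0.35 N more per mm (the plate lifts 0.09 mm per mm).
- spanner_jaw: Bystander: flat steel spanner, 27 x 129 x 4 mm, loose on the table near the robot. Origin: centre of its underside.
- hex_key_6: Bystander: steel hex key, 34 x 92 x 10 mm, loose on the table near the robot. Origin: centre of its underside.
- pin_tin: Bystander: open round tin, 67 mm across, 29 mm high, loose on the table at the right. Origin: centre of its underside.
- upper_edge (a point): Middle of the front of the steel upper plate, on the level of its underside (plate as large as the lower one, parallel over it, 14 mm thick). Both plates have a 5 mm chamfer at the front, so the parallel gap begins 5 mm inside. Gap at 90 degrees: 5 to 7.6 mm, differing from job to job; closed: under 3 mm.

How it is judged:
By the outcome, as a careful person would: the job done as asked, in the order asked, and still so for the second after the job is handed in, while the arm keeps its last pose, push and grip.
It also fails if it takes over 61 s, if anything falls off the work surface, if the arm or the gripper's body presses on something with over 40 N, if the wrist force passes 120 N, or if a joint passes its speed limit or range.

ROBOT

A 6-joint arm with a two-finger parallel gripper is mounted at the origin on a cart in front of the work surface, level with it; the furniture and walls round the work are solid. World frame = base frame: x ahead of the robot, y to its left, z up, the work surface at z = 0. Lengths are in m, angles in rad, forces in N, time in s.
With the tool pointing down it reaches from about 0.325 to 0.9 m from the base axis. Payload 6.1 kg.
Tool frame: the origin (TCP) lies midway between the tips of the shut fingers; the grasp point (between the pads) lies 19 mm behind it; z points along the fingers, y is the line along which they close (so a half turn about z gives the same grasp; the last joint's range is limited). The gripper opens to 85 mm and grips with 20 to 120 N. Pads are 22 mm wide; open, the fingers measure 114 mm over their backs; the gripper's body (76 mm by 85 mm) begins 54 mm behind the grasp point. The pads swing forward as they close: fully open they stand 13 mm farther back than shut.
Start: joints at [1.009, 0.22, 1.526, -0, 1.395, -0.126], TCP at [0.264, 0.567, 0.231] pointing down, gripper open.
Joint ranges: [-2.98, 2.98], [-0.91, 2.08], [0.09, 2.57], [-1.24, 4.39], [0.2, 2.65], [-2.68, 2.68]. Speed limits (rad/s): [2.57, 2.57, 3.01, 3.14, 3.14, 3.14].

INTERFACE

Orientations are given as [roll, pitch, yaw] about the fixed x, y, z axes, in that order (R = Rz(yaw) Ry(pitch) Rx(roll)).
In Python, from plant import movep, move_l, set_joints, gripper_to, hold, inverse_kinematics, observe, get_image, get_calibration, Unreachable, job_done gives the robot as it stands. Calls block until the motion is done:
- movep(position, orientation): joint-space move of the TCP to a pose.
- move_l(position, feed=0.15, rotation=None, max_force=None): straight line of the TCP; rotation=None keeps the orientation; feed is the mean speed in m/s. With max_force (N) it stops when the force on the tool has changed by that much, and returns True; else False.
- set_joints(angles): joint-space move.
- gripper_to(opening, f_grip=None): finger opening in m; f_grip is the grip in N (None keeps the last); returns when the fingers have stopped.
- hold(seconds).
- inverse_kinematics(position, orientation): joint angles nearest the present ones, or None.
- observe(): the state.
- get_image(name): name is "side" or "top" or "wrist"; returns (picture, depth): 384x512x3 uint8, red, green, blue; 384x512 float32, m along the optical axis (not along the pixel's ray), 0 where there is no reading.
- get_calibration(name): a dict with "intrinsics" (3x3 intrinsics, pixels), "dist_coeffs" ([k1, k2, p1, p2, k3] as OpenCV has them; the pictures are not rectified), "world_from_camera" (4x4, takes a point from camera to world coordinates). Camera axes: x right, y down, z forward; pixel columns grow to the right and rows downward; lengths in m; the calibration is good to about 2 mm. A picture is of the moment at which its call begins: read the wrist's pose just before it. get_calibration takes no time and is no camera call; for the wrist camera it gives the pose at the moment of the call.
A pose or a line that the arm cannot do raises Unreachable and nothing moves.
- job_done(): hands the job in; it is judged then, once.
The state is a dict: "time_s": time; "q": joint angles; "joint_velocities": joint speeds; "joint_torque": joint torques, N m; "eef_pos": TCP position; "tcp_rot": TCP orientation; "ft_force": force on the tool from outside, world axes, zero at the start; "torque": the same for the moment, N m; "opening": finger opening in m; "grasp_force": force on a finger pad.
Only numpy, scipy, OpenCV 4.12 (cv2) and the standard library are available. Lean on these libraries where they do the work, as an engineer would, in place of code of your own. Each camera call takes 0.05 s, during which the arm holds its last target. There are 200 camera calls.

## Working session

There is one attempt and no reset: what is moved stays moved. The work goes in short steps, each a Python script; the robot and the scene stay as the last script left them, time stands still between calls to the robot, and variables do not carry over. Pictures are saved under pics/ and viewed, at most 10 in all, crops included, and the job is handed in when it is done.

```bash
ls; mkdir -p pics
cat > h.py <<'E'
import numpy as np, cv2
from plant import *
def snap(n,f):
    c=get_calibration(n); im,d=get_image(n)
    np.savez('pics/'+f+'.npz',im=im,d=d,K=c['intrinsics'],D=c['dist_coeffs'],T=c['world_from_camera'])
    cv2.imwrite('pics/'+f+'.png',im[:,:,::-1]); return im,d,c
def load(f):
    z=np.load('pics/'+f+'.npz'); return z['im'],z['d'],dict(intrinsics=z['K'],dist_coeffs=z['D'],world_from_camera=z['T'])
def rays(c,px):
    p=cv2.undistortPoints(np.array(px,float).reshape(-1,1,2),np.array(c['intrinsics'],float),np.array(c['dist_coeffs'],float))[:,0]
    T=np.array(c['world_from_camera']); r=np.c_[p,np.ones(len(p))]
    return T[:3,3],r@T[:3,:3].T
def onplane(c,px,z):
    o,r=rays(c,px); return o+r*((z-o[2])/r[:,2])[:,None]
def cloud(d,c):
    v,u=np.nonzero(d>0); o,r=rays(c,np.c_[u,v]); return np.c_[u,v],o+r*d[v,u][:,None]
E
python3 - <<'E'
from h import *
a,_,c=snap('top','top0'); b,_,c2=snap('side','side0'); w,_,_=snap('wrist','wr0')
for c in (c,c2): print(np.round(c['world_from_camera'],3),np.round(c['intrinsics'],0))
print(observe())
E
```

```text
pics
[[ 0.023 -0.997  0.069  0.432]
 [-0.999 -0.024 -0.021 -0.163]
 [ 0.023 -0.069 -0.997  1.327]
 [ 0.     0.     0.     1.   ]] [[402.   0. 255.]
 [  0. 402. 194.]
 [  0.   0.   1.]]
[[ 0.142 -0.743  0.654 -0.24 ]
 [-0.99  -0.099  0.102 -0.301]
 [-0.011 -0.662 -0.749  1.032]
 [ 0.     0.     0.     1.   ]] [[485.   0. 252.]
 [  0. 485. 193.]
 [  0.   0.   1.]]
{'time_s': 0.15, 'q': array([ 1.00890498e+00,  2.21015664e-01,  1.52735288e+00, -5.48835235e-06,
        1.39469516e+00, -1.26099734e-01]), 'joint_velocities': array([-0.00013348, -0.0032207 , -0.00253986,  0.00095326,  0.00074411,
       -0.00037009]), 'joint_torque': array([ 8.05689051e-04, -4.97481787e+01, -3.89905035e+01, -2.18625587e-04,
        7.11160174e-03, -5.46377817e-05]), 'eef_pos': array([0.26358657, 0.56618809, 0.23046628]), 'tcp_rot': array([-3.14013260e+00, -1.79648893e-04,  2.70580187e+00]), 'ft_force': array([0.40017559, 0.23094341, 0.13146481]), 'torque': array([ 0.03424472,  0.0108512 , -0.01739368]), 'grasp_force': 0.0, 'opening': 0.08556205080602511}
```

View pics/top0.png

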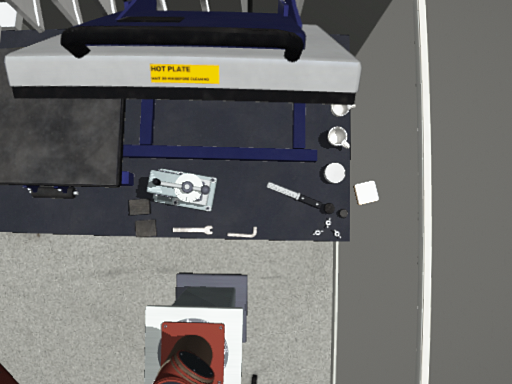

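View pics/side0.png

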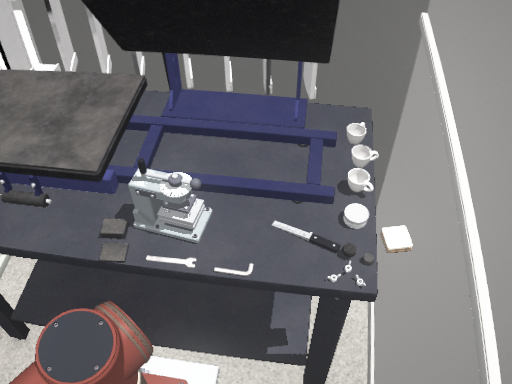

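The top view shows the press at about (182,188), its handle grip at (157,182), and its mouth facing right. The gauge lies at (300,195), with its grip at about (315,205) and its tip at (268,184). In the side view the black handle grip is at (142,165) and the gauge runs from (274,225) to (340,246).

Run:
```python
from h import *
im,d,c=load('top0'); 
A=cv2.resize(im[160:250,130:250],None,fx=5,fy=5,interpolation=cv2.INTER_CUBIC)
im2,d2,c2=load('side0')
B=cv2.resize(im2[150:245,120:220],None,fx=5,fy=5,interpolation=cv2.INTER_CUBIC)
cv2.imwrite('pics/cA.png',A[:,:,::-1]);cv2.imwrite('pics/cB.png',B[:,:,::-1])
# gauge
for n,(i,dd,cc,(u0,u1,v0,v1)) in dict(top=(im,d,c,(262,335,176,216)),side=(im2,d2,c2,(268,345,215,256))).items():
    sub=i[v0:v1,u0:u1].astype(int); print(n)
    g=sub.max(2)
    m=g>110
    k,l,s,ce=cv2.connectedComponentsWithStats(m.astype(np.uint8)); 
    j=1+np.argmax(s[1:,4]); v,u=np.nonzero(l==j); P=onplane(cc,np.c_[u+u0,v+v0],0.004)
    ctr=P[:,:2].mean(0); _,_,V=np.linalg.svd(P[:,:2]-ctr); t=(P[:,:2]-ctr)@V[0]
    print('blade',ctr,V[0],t.min(),t.max(), len(t), ctr+V[0]*t.min(),ctr+V[0]*t.max())
    m=g<28; k,l,s,ce=cv2.connectedComponentsWithStats(m.astype(np.uint8))
    print(s[:,4],ce+[u0,v0])
    for j in range(1,k):
        if s[j,4]<30: continue
        v,u=np.nonzero(l==j);P=onplane(cc,np.c_[u+u0,v+v0],0.014)
        ctr=P[:,:2].mean(0); _,_,V=np.linalg.svd(P[:,:2]-ctr); t=(P[:,:2]-ctr)@V[0]
        print('grip',ctr,V[0],t.min(),t.max(),len(t))
uv,P=cloud(d,c); m=(P[:,0]>.35)&(P[:,0]<.6)&(abs(P[:,1])<.2)
print('max z of press',P[m,2].max()); 
uv,P=cloud(d,c)
m=(uv[:,0]>=262)&(uv[:,0]<335)&(uv[:,1]>=176)&(uv[:,1]<216); print(np.median(P[m,2]))
lid=(P[:,2]>.3)&(P[:,0]>0.4); print('overhead',P[lid].min(0),P[lid].max(0))
```

```text
top
blade [ 0.54055228 -0.2835342 ] [0.34075284 0.94015291] -0.056315736528666706 0.05686580271021489 211 [ 0.52136254 -0.33647961] [ 0.55992947 -0.23007165]
[2894    1    2    2    1    1    4   13    1    1] [[297.83724948 195.41430546]
 [326.         182.        ]
 [298.5        200.        ]
 [301.5        201.        ]
 [304.         202.        ]
 [306.         203.        ]
 [309.5        204.5       ]
 [324.23076923 208.53846154]
 [314.         206.        ]
 [316.         207.        ]]
side
blade [ 0.54331768 -0.28354821] [0.30917339 0.95100569] -0.05267151072006006 0.058071274862290925 304 [ 0.52703305 -0.33363911] [ 0.56127177 -0.22832209]
[3157] [[306. 235.]]
max z of press 0.2243217021059214
0.001138886555694718
overhead [ 0.40001125 -0.64272175  0.30002908] [1.05999361 0.24338919 0.79726108]
```

View pics/cA.png

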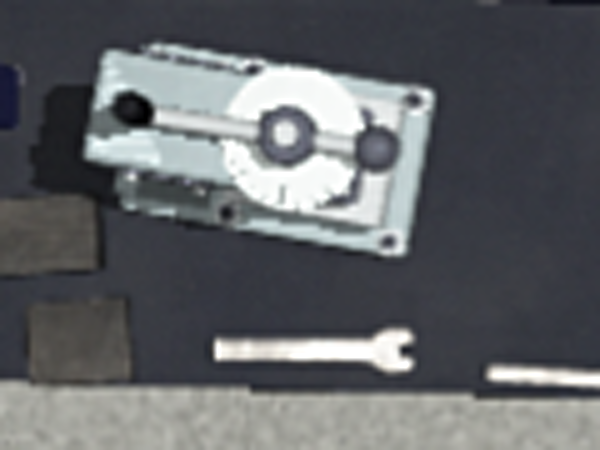

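View pics/cB.png

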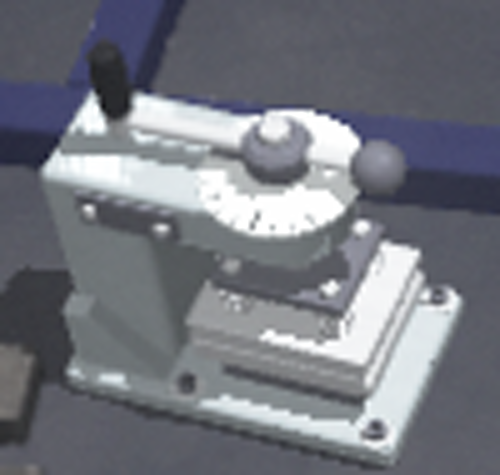

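Crop A shows the grip top at full-frame pixel (156.4,181.6), the hub at (187.2,186.6), the ball at (205,189), and the long 90° mark at (186,198.5). The base's right corners are at (217.4,178.4) and (211.5,211). Crop B shows the grip top at (141,160), the hub at (175,177), and the mouth facing right.

Run:
```python
from h import *
im,d,c=load('top0'); im2,d2,c2=load('side0')
def tri(p,q):
    o,r=rays(c,[p]);o2,r2=rays(c2,[q]);r=r[0];r2=r2[0]
    s=np.linalg.lstsq(np.c_[r,-r2],o2-o,rcond=None)[0]; a=o+s[0]*r;b=o2+s[1]*r2
    return (a+b)/2,np.linalg.norm(a-b)
A=lambda x,y:(130+(x-2)/5,160+(y-2)/5)
B=lambda x,y:(120+(x-2)/5,150+(y-2)/5)
print('griptop',tri(A(132,107),B(106,50)))
print('hubtop',tri(A(285,132),B(274,126)))
print('ball',tri(A(377,147),B(379,167)))
print('bolts',tri(A(414,100),B(439,294)),tri(A(388,242),B(375,427)))
print('grip@.217',onplane(c,[A(132,107)],.217),'hub@.2',onplane(c,[A(285,132)],.205))
print('base corners',onplane(c,[A(437,92),A(406,256)],.016))
print('base cornersS',onplane(c2,[B(462,295),B(388,463)],.016))
print('lowerplate front S top edge',onplane(c2,[B(422,262),B(352,365)],.05))
print('mark',onplane(c,[A(281,193)],.16))
uv,P=cloud(d,c); uv2,P2=cloud(d2,c2)
Q=np.r_[P,P2]
for x in np.arange(.4,1.0,.05):
    m=(Q[:,0]>x)&(Q[:,0]<x+.05)&(Q[:,2]>.23)&(Q[:,1]>-.5)&(Q[:,1]<.25)
    if m.sum(): print(round(x,2),m.sum(),Q[m].min(0),Q[m,2].max())
```

```text
griptop (array([0.5391869 , 0.08978987, 0.22044426]), np.float64(0.002592546634717974))
hubtop (array([0.53038084, 0.00851828, 0.1874902 ]), np.float64(0.0011563644951062462))
ball (array([ 0.5244663 , -0.04299422,  0.17189198]), np.float64(0.0001623573825085105))
bolts (array([ 0.56753305, -0.05136556,  0.02536032]), np.float64(0.0008090519422334962)) (array([ 0.47471193, -0.03705424,  0.02644733]), np.float64(4.27118779544318e-05))
grip@.217 [[0.53985941 0.08929597 0.217     ]] hub@.2 [[0.52900739 0.0053295  0.205     ]]
base corners [[ 0.57405279 -0.06506632  0.016     ]
 [ 0.46621719 -0.04802341  0.016     ]]
base cornersS [[ 0.57610735 -0.06205988  0.016     ]
 [ 0.46048351 -0.0460215   0.016     ]]
lowerplate front S top edge [[ 0.56835513 -0.04436091  0.05      ]
 [ 0.49516967 -0.02280364  0.05      ]]
mark [[0.49726817 0.01316545 0.16      ]]
0.6 4809 [ 0.63063432 -0.33976765  0.67441282] 0.6990900483455084
0.65 15826 [ 0.65000095 -0.34427999  0.57538671] 0.7972610755301636
0.7 6096 [ 0.70000106 -0.34230567  0.50037299] 0.7939682659233841
0.75 5364 [ 0.75000392 -0.34295027  0.42422467] 0.6803124366789772
0.8 4760 [ 0.80000051 -0.34330538  0.35166546] 0.6189123974963769
0.85 3193 [ 0.85000187 -0.34339246  0.29505198] 0.5528778687439966
0.9 767 [ 0.90003531 -0.34060626  0.31322603] 0.5020596554623652
0.95 208 [ 0.95009672 -0.26266969  0.23056046] 0.4356985622076408
```

Run:
```python
from h import *
T=np.array(get_calibration('wrist')['world_from_camera']); o=observe()
from scipy.spatial.transform import Rotation as R
Rt=R.from_euler('xyz',o['tcp_rot']).as_matrix(); 
print('cam in tool',Rt.T@(T[:3,3]-o['eef_pos']),np.round(Rt.T@T[:3,:3],3))
# tool y along press y (world -x roughly); yaw such that tool down
for yaw in (1.42,-1.72):
    q=inverse_kinematics([.50,.03,.36],[np.pi,0,yaw]); print(yaw,q)
```

```text
cam in tool [ 0.07570806 -0.00044523 -0.14218165] [[ 0.    -0.956 -0.293]
 [ 1.     0.001 -0.   ]
 [ 0.    -0.293  0.956]]
1.42 [-9.76408581e-02 -1.33862489e-01  1.65494413e+00 -4.44089210e-16
  1.62051101e+00  5.31554687e-02]
-1.72 None
```

Run:
```python
from h import *
movep([.525,.06,.38],[np.pi,0,1.42]); hold(.3)
im,d,c=snap('wrist','w1'); print(observe()['eef_pos'],observe()['time_s'])
cv2.imwrite('pics/w1b.png',cv2.resize(im,(800,600),interpolation=cv2.INTER_CUBIC)[:,:,::-1])
```

```text
[0.52496528 0.06032444 0.37988225] 2.6167
```

View pics/w1b.png

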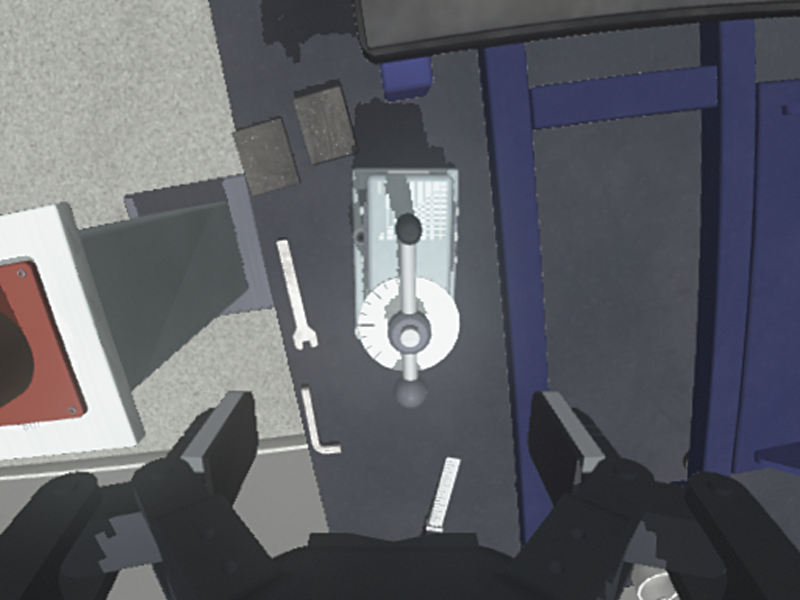

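The wrist view (800x600 scale) shows the grip top at (408,226), the hub at (410,335), the ball at (410,393), and the 90° mark at (366,325), level with the dial centre. The press is aligned with the image to within about 1°.

Run:
```python
from h import *
im,d,c=load('w1'); uv,P=cloud(d,c)
s=.64
pt=lambda x,y,z:onplane(c,[((x+.5)*s-.5,(y+.5)*s-.5)],z)[0]
m=(uv[:,0]>225)&(uv[:,0]<298)&(uv[:,1]>105)&(uv[:,1]<262)
h,e=np.histogram(P[m,2],np.arange(0,.24,.004)); print([(round(a,3),b) for a,b in zip(e,h) if b>40])
g=m&(P[:,2]>.20); print('grip pts',P[g].mean(0),P[g,2].max(),g.sum())
t=m&(P[:,2]>.165)&(P[:,2]<.2); 
for lo,hi in((.135,.148),(.148,.156),(.008,.02)):
    k=m&(P[:,2]>lo)&(P[:,2]<hi); 
    if k.sum()>20: print(lo,k.sum(),P[k].mean(0),cv2.minAreaRect(P[k][:,:2].astype(np.float32)))
print('grip',pt(408,224,.217),'hub',pt(410,337,.19),'ball',pt(410,394,.175))
print('dialL/R',pt(356,324,.153),pt(460,324,.153),'top/bot',pt(408,371,.153),'mark',pt(358,325.5,.153),pt(374,325.5,.153))
print('head rear',pt(353,169,.15),pt(459,170,.15))
```

```text
[(np.float64(0.0), np.int64(1186)), (np.float64(0.012), np.int64(551)), (np.float64(0.016), np.int64(187)), (np.float64(0.056), np.int64(77)), (np.float64(0.108), np.int64(50)), (np.float64(0.14), np.int64(46)), (np.float64(0.144), np.int64(281)), (np.float64(0.148), np.int64(3327)), (np.float64(0.152), np.int64(1790)), (np.float64(0.168), np.int64(153)), (np.float64(0.172), np.int64(686)), (np.float64(0.176), np.int64(483)), (np.float64(0.18), np.int64(204)), (np.float64(0.212), np.int64(51)), (np.float64(0.216), np.int64(162))]
grip pts [0.53963041 0.09356559 0.21521167] 0.21921376010294302 251
0.135 373 [0.53970814 0.08703735 0.14451127] ((0.5400528907775879, 0.08072683215141296), (0.09462206810712814, 0.07825398445129395), 81.60912322998047)
0.148 5117 [0.53643607 0.05692477 0.15134682] ((0.5350625514984131, 0.0470084547996521), (0.16268885135650635, 0.08103075623512268), 81.52317810058594)
0.008 764 [0.51378621 0.06283236 0.01500139] ((0.5340451598167419, 0.03814125806093216), (0.18671144545078278, 0.11080111563205719), 81.46571350097656)
grip [0.53959453 0.09772882 0.217     ] hub [0.52971874 0.01087927 0.19      ] ball [ 0.52264541 -0.04391104  0.175     ]
dialL/R [0.48650056 0.01513048 0.153     ] [0.57171102 0.00228196 0.153     ] top/bot [ 0.52317088 -0.03330001  0.153     ] mark [0.48791578 0.01359095 0.153     ] [0.50103313 0.01161932 0.153     ]
head rear [0.50501633 0.13738616 0.15      ] [0.58492761 0.12471143 0.15      ]
```

```bash
cat >> h.py <<'E'
AX=np.array([.5292,.0097]); PX=np.radians(81.5)   # axis, press x heading
def hp(th,z0=.185,r=.085):   # TCP pose for handle angle th
    a=PX+th; return [*(AX+r*np.array([np.cos(a),np.sin(a)])),z0+.02*th/2/np.pi],[np.pi,0,a]
def turn(a,b,n=9,feed=.07):
    for t in np.linspace(a,b,n+1)[1:]:
        p,r=hp(t)
        if move_l(p,feed=feed,rotation=r,max_force=35): print('force stop',t)
E
python3 - <<'E'
from h import *
gripper_to(.06,30)
p,r=hp(.02)
movep([p[0],p[1],.245],r)
print('stop',move_l(p,feed=.12,max_force=15)); f0=observe()['ft_force']
gripper_to(0,40); o=observe(); print(o['opening'],o['grasp_force'],o['ft_force']-f0,o['eef_pos'])
turn(.02,np.pi/2); o=observe(); print(o['time_s'],o['ft_force'],o['eef_pos'],o['tcp_rot'],o['opening'])
E
```

```text
stop False
0.01678420577483933 38.93552005290985 [-0.2602505  -0.28127304  4.1600635 ] [0.54067452 0.09400981 0.18599824]
7.9417 [-3.78251099  0.24704553  7.6264126 ] [0.44496617 0.02220095 0.19078711] [ 3.14134760e+00 -3.76667231e-04  2.99200532e+00] 0.017004735145279226
```

Run:
```python
from h import *
gripper_to(.05); p,r=hp(np.pi/2); move_l([p[0],p[1],.25],feed=.15)
movep([.525,.05,.33],[np.pi,0,1.42]); hold(.2)
im,d,c=snap('wrist','w2'); print(observe()['time_s'])
cv2.imwrite('pics/w2b.png',cv2.resize(im[60:330,130:400],None,fx=2.2,fy=2.2,interpolation=cv2.INTER_CUBIC)[:,:,::-1])
uv,P=cloud(d,c); g=(P[:,2]>.205)&(P[:,2]<.24)&(P[:,0]<.5)&(P[:,0]>.4)&(abs(P[:,1]-.02)<.05)
print('grip',P[g].mean(0),P[g].min(0),P[g].max(0),cv2.minEnclosingCircle(P[g][:,:2].astype(np.float32)))
```

```text
10.6167
grip [0.44782487 0.02447135 0.21806121] [0.4380407  0.01436081 0.2050174 ] [0.4549859  0.0312761  0.22432679] ((0.4458428919315338, 0.022032495588064194), 0.009548276662826538)
```

View pics/w2b.png

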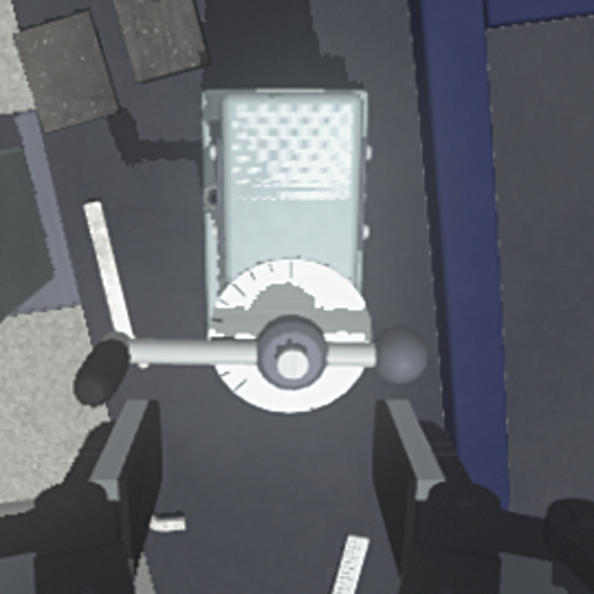

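The handle now points left in the view, from (133,351) to the ball at (400,354), square to the press. I'll check the angle numerically.

Run:
```python
from h import *
im,d,c=load('w2'); uv,P=cloud(d,c)
u=130+(uv[:,0]*0); 
X=(uv[:,0]-130)*2.2; Y=(uv[:,1]-60)*2.2
hsv=im[uv[:,1],uv[:,0]].astype(int)
for lo,hi in ((140,250),(330,368)):
    es=[]
    for x in range(130+int(lo/2.2),130+int(hi/2.2)):
        k=(uv[:,0]==x)&(P[:,2]>.165)&(P[:,2]<.19)&(Y>325)&(Y<380)
        if k.sum()>2: es.append(P[k].mean(0))
    es=np.array(es); print(len(es),es.mean(0)); E=es if lo==140 else np.r_[E,es]
s=np.polyfit(E[:,0],E[:,1],1); print('arm heading deg',np.degrees(np.arctan2(s[0],1)),'expected',-8.5)
k=(P[:,2]>.143)&(P[:,2]<.151)&(X>190)&(X<380)&(Y>80)&(Y<270); print(cv2.minAreaRect(P[k][:,:2].astype(np.float32)))
k=(P[:,2]>.149)&(P[:,2]<.165)&(X>190)&(X<390)&(Y>230)&(Y<430)&(hsv.min(1)>200); print('dial',cv2.minEnclosingCircle(P[k][:,:2].astype(np.float32)))
```

```text
50 [0.48331659 0.01699707 0.17802678]
17 [0.5560229  0.00470259 0.17801209]
arm heading deg -9.625860534976429 expected -8.5
((0.5408313870429993, 0.08467070758342743), (0.0853634625673294, 0.07266094535589218), 81.38915252685547)
dial ((0.5364181399345398, 0.014964444562792778), 0.05179072543978691)
```

The handle is at 90° to within about 1°. Next I'll look at the gauge.

Run:
```python
from h import *
gripper_to(.06)
movep([.52,-.33,.26],[np.pi,0,1.24]); hold(.2)
im,d,c=snap('wrist','w3'); print(observe()['time_s'],observe()['eef_pos'])
cv2.imwrite('pics/w3b.png',cv2.resize(im,(800,600),interpolation=cv2.INTER_CUBIC)[:,:,::-1])
```

```text
12.575 [ 0.52056182 -0.32907418  0.26042841]
```

View pics/w3b.png

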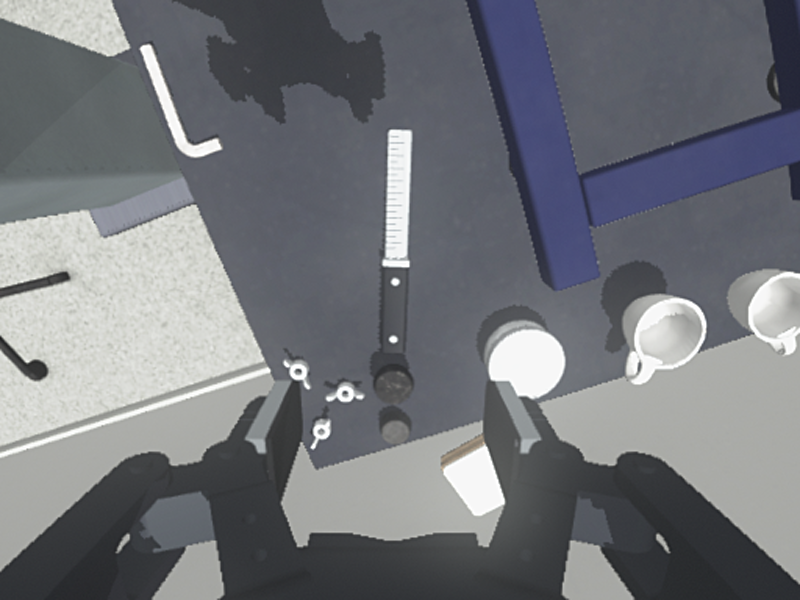

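The gauge tip is at (400,130), the blade–grip joint at (397,264), and the grip end at (394,353). A black knob sits just behind it at (393,382).

Run:
```python
from h import *
im,d,c=load('w3'); s=.64
pt=lambda x,y,z:onplane(c,[((x+.5)*s-.5,(y+.5)*s-.5)],z)[0]
u0,u1,v0,v1=235,275,75,172
v,u=np.nonzero(im[v0:v1,u0:u1].min(2)>130); P=onplane(c,np.c_[u+u0,v+v0],.006)
r=cv2.minAreaRect(P[:,:2].astype(np.float32)); print(r)
x,y,w,a=cv2.fitLine(P[:,:2].astype(np.float32),cv2.DIST_L2,0,.01,.01)[[2,3,0,1],0]
dr=np.array([w,a]); dr*=np.sign(dr[1]); t=(P[:,:2]-[x,y])@dr; print('dir',dr,np.degrees(np.arctan2(*dr[::-1])),'tip',np.array([x,y])+dr*t.max(),'rear',np.array([x,y])+dr*t.min(),t.max()-t.min())
print('tip',pt(400,130,.002),'joint',pt(396.5,265,.012),'end',pt(393.5,353,.014))
uv,Q=cloud(d,c); k=(abs(uv[:,0]-251)<12)&(abs(uv[:,1]-244)<10); print('knob h',np.percentile(Q[k,2],90))
tip=pt(400,130,.002)[:2]; print('origin from tip',tip-dr*.145,'from joint',pt(396.5,265,.012)[:2]-dr*.041,'from end',pt(393.5,353,.014)[:2]+dr*.045)
```

```text
((0.5380937457084656, -0.28439861536026), (0.1107022613286972, 0.024053905159235), 70.92501831054688)
dir [0.35265908 0.93575186] 69.34995 tip [ 0.55891734 -0.23280695] rear [ 0.5196859  -0.33690437] 0.1112446805021965
tip [ 0.55902112 -0.23283703  0.002     ] joint [ 0.52137493 -0.33499959  0.012     ] end [ 0.49350445 -0.40905627  0.014     ]
knob h 0.02700045642548804
origin from tip [ 0.50788556 -0.36852104] from joint [ 0.50691591 -0.37336541] from end [ 0.50937411 -0.36694744]
```

Run:
```python
from h import *
r=[np.pi,0,np.radians(69.6)]; g=[.508,-.3695]
gripper_to(.045); movep([*g,.09],r); print(move_l([*g,.004],feed=.1,max_force=8))
gripper_to(0,80); o=observe(); print(o['opening'],o['grasp_force'],o['eef_pos'],o['ft_force'])
z0=o['eef_pos'][2]; open('z0','w').write(repr(float(z0)))
move_l([*g,z0+.10],feed=.12); print(observe()['opening'])
D=np.array([np.cos(PX),np.sin(PX)]); M=np.array([.5217,-.0407])
p=M-D*(.145+.035); movep([*p,z0+.10],[np.pi,0,PX]); move_l([*p,z0+.054],feed=.1); hold(.2)
for n in('wrist','side'):
    im,d,c=snap(n,n+'4')
o=observe();print(o['time_s'],o['eef_pos'],o['opening'])
im,_,_=load('side4'); im2,_,_=load('wrist4')
a=cv2.resize(im[160:260,130:290],(800,500),interpolation=cv2.INTER_CUBIC)
cv2.imwrite('pics/s4b.png',a[:,:,::-1])
```

```text
False
0.0193827332979958 79.30273175239563 [ 0.50876339 -0.37017213  0.00536826] [-0.9049621   0.33468277  5.51595695]
0.019509729701095525
17.5167 [ 0.49555043 -0.21898033  0.06006896] 0.019202201269036403
```

View pics/s4b.png

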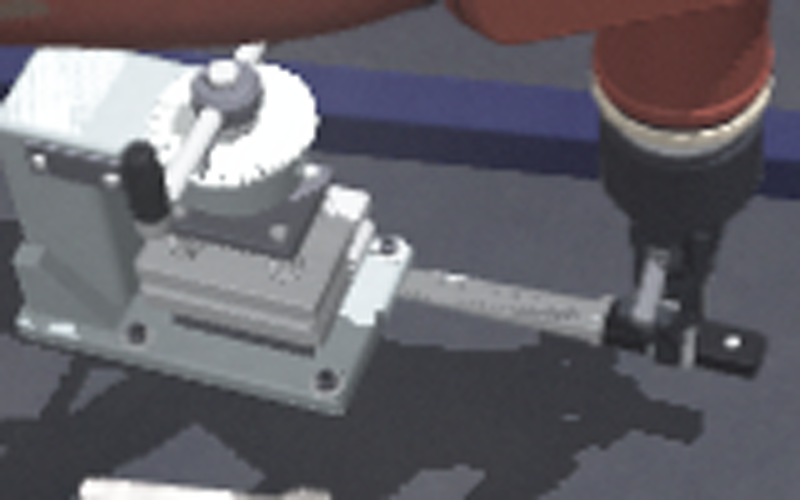

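View pics/wrist4.png

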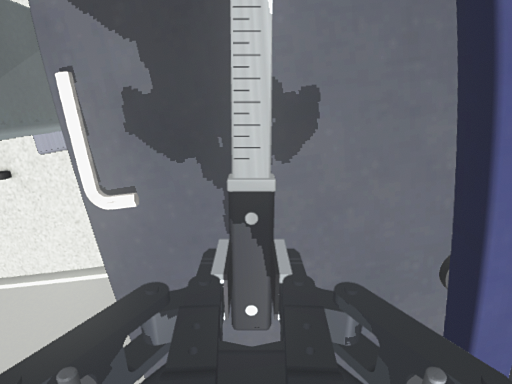

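The side view shows the gauge level and held clear in front of the mouth. The wrist view shows it straight between the pads (blade centre at column 252), so I'll enter the gap.

Run:
```python
from h import *
z0=float(open('z0').read())
D=np.array([np.cos(PX),np.sin(PX)]); M=np.array([.5217,-.0407])
P=lambda depth:M-D*(.145-depth)
def st(t):
    o=observe(); f=o['ft_force']; e=o['eef_pos']
    print(t,round(o['time_s'],2),'depth',round((e[:2]-M)@D+.145,4),'lat',round((e[:2]-M)@np.array([-D[1],D[0]]),4),'z',round(e[2]-z0,4),'F in/lat/z',np.round([f[:2]@D,f[:2]@[-D[1],D[0]],f[2]],2))
z=z0+.0513
move_l([*P(-.035),z],feed=.03); hold(.2); st('pre')
print(move_l([*P(.020),z],feed=.03,max_force=5)); hold(.2); st('in20')
```

```text
pre 17.97 depth -0.035 lat -0.0 z 0.0513 F in/lat/z [ 0.26  0.65 -1.45]
False
in20 20.15 depth 0.0199 lat 0.0 z 0.0513 F in/lat/z [-0.42  0.39 -0.73]
```

```bash
cat >> h.py <<'E'
z0=float(open('z0').read())
D=np.array([np.cos(PX),np.sin(PX)]); M=np.array([.5217,-.0407])
P=lambda depth:M-D*(.145-depth)
def st(t):
    o=observe(); f=o['ft_force']; e=o['eef_pos']
    print(t,round(o['time_s'],2),'depth',round((e[:2]-M)@D+.145,4),'lat',round((e[:2]-M)@np.array([-D[1],D[0]]),4),'z',round(e[2]-z0,4),'F in/lat/z',np.round([f[:2]@D,f[:2]@[-D[1],D[0]],f[2]],2),round(o['opening'],4)); return o
E
python3 - <<'E'
from h import *
print(move_l([*P(.020),z0+.046],feed=.006,max_force=2)); hold(.2); o=st('down')
E
```

```text
True
down 20.97 depth 0.02 lat 0.0004 z 0.0473 F in/lat/z [-1.43 -0.71  1.44] 0.0192
```

Run:
```python
from h import *
for z in (.0478,.0483,.0488,.0493):
    move_l([*P(.020),z0+z],feed=.01); hold(.25); st(z)
snap('side','side5')
```

```text
0.0478 21.47 depth 0.02 lat 0.0001 z 0.0477 F in/lat/z [-0.65  0.08  1.62] 0.0196
0.0483 21.97 depth 0.02 lat 0.0001 z 0.0482 F in/lat/z [-0.54 -0.21 -0.61] 0.0192
0.0488 22.47 depth 0.02 lat 0.0001 z 0.0487 F in/lat/z [-0.38  0.59 -0.23] 0.0192
0.0493 22.97 depth 0.0201 lat 0.0001 z 0.0492 F in/lat/z [ 0.37  0.44 -1.02] 0.0193
```

Run:
```python
from h import *
move_l([*P(.020),z0+.0478],feed=.01); hold(.2); st('s')
print(move_l([*P(.085),z0+.0478],feed=.012,max_force=4)); st('stop'); hold(.4); st('held')
```

```text
s 23.52 depth 0.02 lat -0.0001 z 0.0479 F in/lat/z [-0.87  1.17  0.2 ] 0.0189
True
stop 26.24 depth 0.0506 lat -0.0001 z 0.0478 F in/lat/z [ 0.12 -0.8   2.  ] 0.019
held 26.64 depth 0.0505 lat 0.0001 z 0.0476 F in/lat/z [ 2.4  -0.92  1.78] 0.0193
```

```bash
cat >> h.py <<'E'
def favg(n=12):
    L=[]
    for _ in range(n): hold(.02); o=observe(); f=o['ft_force']; L.append([f[:2]@D,f[:2]@[-D[1],D[0]],f[2]])
    o=st('') if 0 else o; e=o['eef_pos']
    return np.round(np.mean(L,0),2),np.round(np.std(L,0),2),round((e[:2]-M)@D+.145,4),round(e[2]-z0,4),round(o['time_s'],2)
E
python3 - <<'E'
from h import *
print(*favg())
for i in range(6):
    d=.0505+.0015*(i+1); move_l([*P(d),z0+.0478],feed=.015); r=favg(); print(*r)
    if r[0][0]<-5: break
E
```

```text
[ 3.77 -1.17  2.37] [0.52 0.48 0.48] 0.0505 0.0476 26.84
[-5.25  0.24  2.72] [0.44 0.52 0.48] 0.051 0.048 27.32
```

Run:
```python
from h import *
for d in (.0528,.0536,.0544):
    move_l([*P(d),z0+.0478],feed=.01); r=favg(); print(*r)
    if r[0][0]<-7.5: break
```

```text
[-5.35 -0.14  2.68] [0.41 0.46 0.84] 0.0518 0.048 27.77
[-5.43  0.06  2.54] [0.32 0.46 0.42] 0.0525 0.048 28.23
[-5.58 -0.09  2.68] [0.38 0.53 0.48] 0.0533 0.048 28.68
```

Run:
```python
from h import *
im,_,_=snap('side','side6'); print(*favg())
cv2.imwrite('pics/s6b.png',cv2.resize(im[150:290,120:280],(800,600)[:2] if 0 else (686,600),interpolation=cv2.INTER_CUBIC)[:,:,::-1])
```

```text
[-5.37 -0.14  2.81] [0.34 0.46 0.53] 0.0533 0.048 28.93
```

View pics/s6b.png

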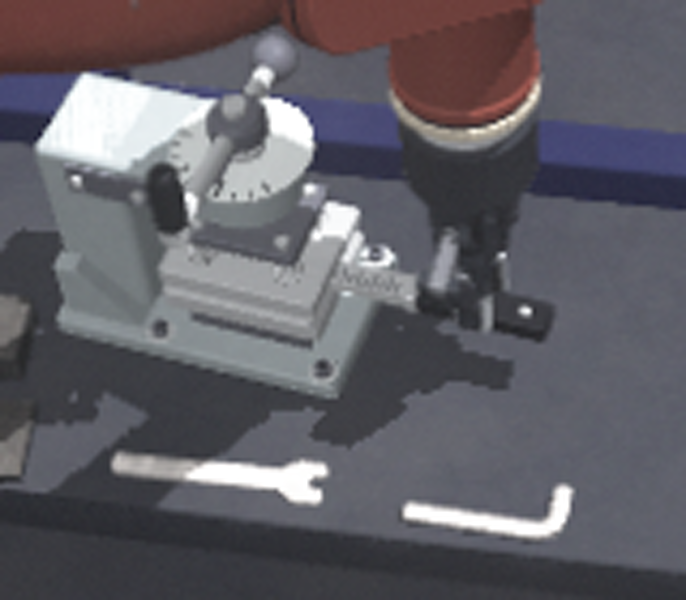

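The blade is in the gap at about (345,272), the handle stands square at (168,198), and the spanner (220,470) and hex key (490,515) haven't been touched. I'm handing the job in.

```bash
python3 -c "
from plant import *
print(job_done())"
```

```text
the job is handed in; nothing more can be done
None
```

I handed the job in at about 29 s: the handle measured within about 1° of the 90° mark, and the gauge is held snug about 53 mm into the gap with roughly 5 N of drag and an estimated 0.2 mm of upper-plate lift; the spanner and hex key look undisturbed, and I kept clear of the tin but did not re-check it.

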